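# Cover the garnish pots, each with the lid that fits

### The arm

A 6-joint arm with a two-finger parallel gripper is mounted at the origin on the work surface; the furniture and walls round the work are solid. World frame = base frame: x ahead of the robot, y to its left, z up, the work surface at z = 0. Lengths are in m, angles in degrees, forces in N, time in s.
With the tool pointing down it reaches from about 0.4 to 0.825 m from the base axis. Payload 7 kg.
Tool frame: the origin (TCP) lies on the centre line of the jaws, within the pads' length; the fingertips stand 19 mm ahead of it and the grasp point (between the pads) is the TCP (r.tip_extent is the distance from the TCP to the fingertips, in m); z points along the fingers, y is the line along which they close (so a half turn about z gives the same grasp; the last joint's range is limited). The gripper opens to 88 mm and grips with 3 to 60 N. Pads are 19 mm wide; open, the fingers measure 130 mm over their backs; the gripper's body (78 mm by 193 mm) begins 47 mm behind the grasp point.
Start: joints at [87.611, 20.546, 0.682, 0, -70.136, -16.507], TCP at [0.219, 0.639, 0.246] pointing down, gripper open.
Joint ranges: [-176.03, 176.03], [-82.01, 121.73], [-58.28, 71.71], [-173.87, 95.51], [-174.79, -0.11], [-173.66, 173.66]. Speed limits (degrees/s): [136.94, 136.94, 172.46, 180, 180, 180].

### API

Orientations are given as [roll, pitch, yaw] about the fixed x, y, z axes, in that order (R = Rz(yaw) Ry(pitch) Rx(roll)).
In Python, from plant import r gives the robot as it stands. The module is installed in compiled form; this text tells all that it offers.
- The arm moves only by the tool jog_arm, never from a script. Its argument "deltas" is a list that holds one entry, the list of rows, each a list of 5 numbers: the opening, from -1 (shut) to 1 (fully open), then the shift along the world's x, y, z in cm, then the turn about the world's z in rad. In form: [[[claw, dx, dy, dz, turn], ...]]. A call has 1 to 8 rows; each row shifts and turns the commanded pose from where the row before left it; what a row does not reach is not made up. A row lasts 1/8 s, in which the tool goes at most 62.5 mm and 10.7 degrees, less where a joint would pass 70% of its speed; a pose out of reach is approached as far as the arm can. A call with a gripper value outside its range is refused whole. The fingers move at their own pace and stop on an object; "force" is the grip in N (left out, the last holds). Time passes only in rows, so rows that do not move let the fingers close. It gives the time, the measured TCP pose, the force, the opening and the grip force at its end, in the units of the state.
- r.get_state(): the state, without advancing time (a new reading comes with each control period).
- r.capture(name): name is "scene" or "top" or "wrist"; returns the picture (384x512x3 uint8, blue, green, red); there is no depth.
- r.camera_info(name): a dict with "fx", "fy", "cx", "cy" (pixels), "view" (4x4, takes a point from world to camera coordinates). Camera axes: x right, y up, looking along -z (the intrinsics and any distortion apply to the point x, -y, -z); pixel columns grow to the right and rows downward; lengths in m; the calibration is good to about 2 mm. A picture is of the moment at which its call begins: read the wrist's pose just before it. camera_info takes no time and is no camera call; for the wrist camera it gives the pose at the moment of the call.
- r.close_job(): hands the job in; it is judged then, once.
The state is a dict: "time_s": time; "joints": joint angles; "qd": joint speeds; "joint_torque": joint torques, N m; "tcp_pos": TCP position; "eef_rot": TCP orientation; "contact_force": force on the tool from outside, world axes, zero at the start; "moment": the same for the moment, N m; "gripper_width": finger opening in m; "gripper_force": force on a finger pad.
Only numpy, scipy, OpenCV 4.12 (cv2) and the standard library are available. Lean on these libraries where they do the work, as an engineer would, in place of code of your own. Each camera call takes 0.05 s, during which the arm holds its last target. There are 200 camera calls.

### The job

Close the garnish station for the break: put on each of the four steel pots the lid that fits it, so that its well sits down in the mouth and its rim lies flat on the pot's rim all round. Set the lids down rather than dropping them, and leave the pots standing where they are.

Things in the scene. Friction and masses are not known exactly. Their poses are not given: they have to be found in the camera images.
- pot_round_large: The larger round steel pot, 88 mm across (rim bead 93 mm), 75 mm tall, wall 3 mm, mouth 82 mm across, filled with small red tomatoes to 18 mm below the rim. Loose but heavy, stands on the worktop. Origin: centre of the underside, z up. Seated, the origin of its lid is 66 mm above that of the pot. (A wall rises behind the work, at x = 0.60 m.)
- pot_round_small: The small round steel dip cup, 67 mm across the top, narrowing to 47 mm at the foot, 40 mm tall, mouth about 60 mm across, filled with capers to 14 mm below the rim. Loose but heavy, stands on the worktop. Origin: centre of the underside, z up. Seated, the origin of its lid is 33 mm above the origin of the cup.
- pot_square: Square steel pot, 74 x 74 mm (81 mm over the turned-out rim), 65 mm tall, wall 3 mm, mouth 68 x 68 mm, filled with small pale eggs to 18 mm below the rim. Loose but heavy, stands on the worktop. Origin: centre of the underside, z up. x and y along its sides. Seated, the origin of its lid is 56 mm above the origin of the pot; the lid may sit any quarter turn round.
- pot_rectangular: Oblong steel pot, 90 x 62 mm (97 x 69 mm over the turned-out rim), 60 mm tall, wall 3 mm, mouth 84 x 56 mm, filled with green olives to 17 mm below the rim. Loose but heavy, stands on the worktop. Origin: centre of the underside, z up. x along its long side. Seated, the origin of its lid is 51 mm above the origin of the pot; the lid may sit either way round.
- lid_round_large: Larger round steel lid, 92 mm across. Starts right way up on the worktop. Rim plate 3 mm thick; under it a tapered well, 9 mm deep that drops into the pot. Origin: centre of the well's underside, z up. The well is 68 mm across at the bottom and 76 mm at the top. Central black knob to grip from above: upright cylinder 21 mm across, from 16 to 40 mm above the origin. About 100 g.
- lid_round_small: Small round steel lid, 69 mm across. Starts right way up on the worktop. Rim plate 3 mm thick; under it a tapered well, 7 mm deep that drops into the pot. Origin: centre of the well's underside, z up. The well is 43 mm across at the bottom and 51 mm at the top. Central black knob to grip from above: upright cylinder 21 mm across, from 14 to 38 mm above the origin. About 60 g.
- lid_square: Square steel lid, 80 x 80 mm. Starts right way up on the worktop. Rim plate 3 mm thick; under it a tapered well, 9 mm deep that drops into the pot. Origin: centre of the well's underside, z up. The well is 52 mm square at the bottom and 62 mm at the top. Central black knob to grip from above: upright cylinder 21 mm across, from 16 to 40 mm above the origin. x and y along its sides. About 90 g.
- lid_rectangular: Oblong steel lid, 96 x 68 mm. Starts right way up on the worktop. Rim plate 3 mm thick; under it a tapered well, 9 mm deep that drops into the pot. Origin: centre of the well's underside, z up. Well 68 x 40 mm at the bottom, 78 x 50 at the top. Central black bridge handle along x (the long side): 56 mm long, 12 mm thick along y, to grip from above; bar from 28 to 40 mm above the origin. 90 g.
Things that resemble listed ones, but are neither listed nor needed, are in the scene too. What is shaped like the lid_round_small but purple is not meant.

How it is judged:
By the outcome, as a careful person would: the job done as asked, in the order asked, and still so for the second after the job is handed in, with the robot touching nothing.
It also fails if it takes over 120 s, if anything falls off the work surface, if the arm or the gripper's body presses on something with over 40 N, if the wrist force passes 120 N, or if a joint passes its speed limit or range.

## Working session

There is one attempt and no reset: what is moved stays moved. The work goes in short steps, Python scripts to look and compute and a tool call to move; the robot and the scene stay as the last step left them, time stands still between calls to the robot, and variables do not carry over. Pictures are saved under pics/ and viewed, at most 14 in all, crops included, and the job is handed in when it is done.

Besides the shell and the picture viewer there is one more tool, called after ">>>" by a JSON object that holds its "name" and its "arguments". jog_arm: Moves the arm, as the interface text tells. Its arguments: {"type":"object","properties":{"deltas":{"type":"array"},"force":{"type":"number"}},"required":["deltas"]}

```bash
mkdir -p pics
python3 - <<'E'
from plant import r
import cv2
for n in("scene","top"):
    cv2.imwrite(f"pics/{n}0.png",r.capture(n)); i=r.camera_info(n); print(n,{k:(v.round(4).tolist() if hasattr(v,'round') and k=='view' else v) for k,v in i.items()})
print(r.get_state(), r.tip_extent)
E
```

```text
scene {'fx': 419.85168410290186, 'fy': 419.85168410290186, 'cx': 264.69863171699507, 'cy': 185.11692044091814, 'view': [[0.6033, -0.7974, -0.0129, -0.2144], [0.6064, 0.4482, 0.6569, -0.3043], [-0.518, -0.4041, 0.7539, -0.9252], [0.0, 0.0, 0.0, 1.0]]}
top {'fx': 409.696150855129, 'fy': 409.696150855129, 'cx': 256.37920693308735, 'cy': 187.89746223282071, 'view': [[-0.0194, -0.9998, -0.0038, 0.0479], [0.9978, -0.0196, 0.0626, -0.3862], [-0.0626, -0.0026, 0.998, -1.4115], [0.0, 0.0, 0.0, 1.0]]}
{'time_s': 0.1, 'joints': array([ 8.76108222e+01,  2.05874475e+01,  6.39306540e-01, -1.72908105e-02,
       -7.01371224e+01, -1.65089250e+01]), 'qd': array([ 0.00644115, -0.11166519,  0.10939004,  0.05931133,  0.09738422,
        0.04982169]), 'joint_torque': array([-2.94195153e-03, -5.84161162e+01,  2.93750954e+01,  7.01545447e+00,
        1.02027258e-02, -5.37415565e-05]), 'tcp_pos': array([0.21849353, 0.63822182, 0.24471861]), 'eef_rot': array([ 1.79913632e+02, -8.64570430e-03, -1.89039833e+01]), 'contact_force': array([-0.58628985,  0.50127575, -0.8511376 ]), 'moment': array([ 0.00589343, -0.00341456, -0.04131021]), 'gripper_force': 0.0, 'gripper_width': 0.08765846638229721} 0.019
```

View pics/scene0.png

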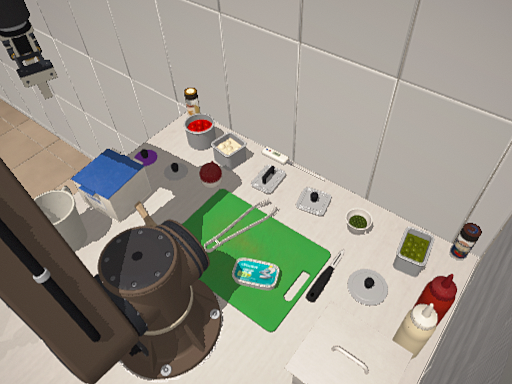

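View pics/top0.png

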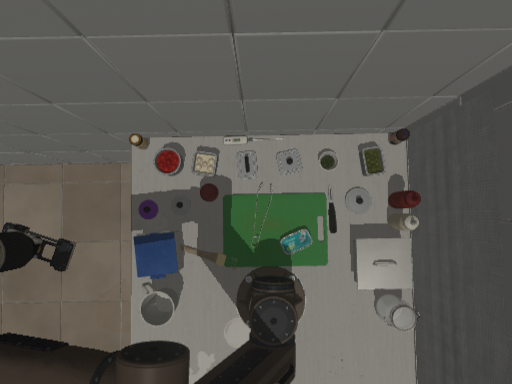

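Run:
```python
import cv2
a=cv2.imread("pics/top0.png")[120:240,120:440]
cv2.imwrite("pics/top0c.png",cv2.resize(a,(800,300),interpolation=cv2.INTER_CUBIC))
a=cv2.imread("pics/scene0.png")[75:315,120:490]
cv2.imwrite("pics/scene0c.png",cv2.resize(a,(800,519),interpolation=cv2.INTER_CUBIC))
```

```text
(no output)
```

View pics/top0c.png

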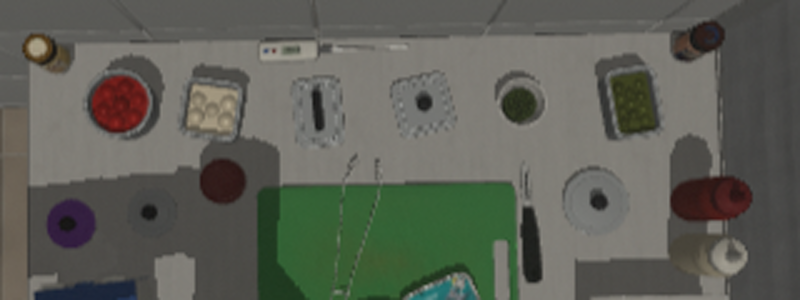

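View pics/scene0c.png

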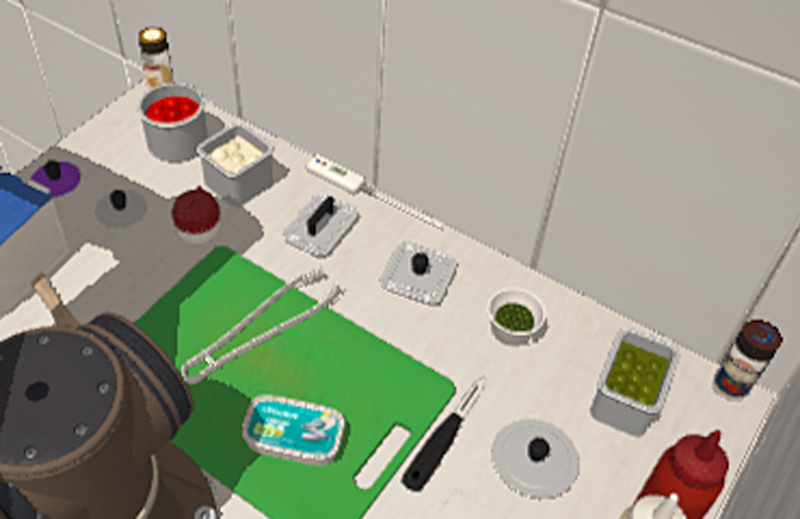

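The scene holds these lid candidates (top-view pixels):
- grey round small (180,205)
- purple twin (148,209), not meant
- grey round large (358,201)
- oblong with bridge handle (247,163)
- square (289,161)

The pots are tomatoes (168,161), eggs (206,162), capers (328,160) and olives (373,160).

```bash
cat > h.py <<'E'
from plant import r
import numpy as np, cv2
def ray(info,uv,z):
    V=np.array(info["view"]);R=V[:3,:3];c=-R.T@V[:3,3]
    d=R.T@np.array([(uv[0]-info["cx"])/info["fx"],-(uv[1]-info["cy"])/info["fy"],-1.])
    return c+d*(z-c[2])/d[2]
def proj(info,p):
    V=np.array(info["view"]);q=V[:3,:3]@np.array(p)+V[:3,3]
    return info["cx"]+info["fx"]*q[0]/-q[2], info["cy"]-info["fy"]*q[1]/-q[2]
E
python3 - <<'E'
from h import *
i=r.camera_info("top");print(i.keys()); s=r.camera_info("scene")
for n,uv,z,sv in [("tom",(168,161),.057,(200,127)),("egg",(205.5,163),.047,(229,146)),("cap",(327.5,161.5),.026,(358,222)),("oli",(373,161),.043,(415,248)),
 ("Lrec",(247,164),.04,(268,174)),("Lsq",(289.5,161),.03,(314,197)),("Lsm",(180,205),.03,(175,168)),("Llg",(359,201),.03,(369,283)),("bottleL",(136,139),.1,(191,92)),("bottleR",(402,134),.1,(472,230)),("redbottle",(413,199),.15,(449,279)),("onion",(209,192),.05,(211,172))]:
    print(n,ray(i,uv,z).round(3)[:2],ray(s,sv,z).round(3)[:2])
w=r.camera_info("wrist");V=np.array(w["view"]);print("wristcam pos",-V[:3,:3].T@V[:3,3],V.round(3).tolist(),w["fx"],w["cx"],w["cy"],{k:w[k] for k in w if k!='view'})
E
```

```text
dict_keys(['fx', 'fy', 'cx', 'cy', 'view'])
tom [0.481 0.337] [0.48  0.338]
egg [0.473 0.212] [0.476 0.221]
cap [ 0.473 -0.207] [ 0.473 -0.208]
oli [ 0.469 -0.359] [ 0.474 -0.357]
Lrec [0.468 0.071] [0.46  0.067]
Lsq [ 0.476 -0.076] [ 0.473 -0.076]
Lsm [0.332 0.303] [0.329 0.299]
Llg [ 0.334 -0.31 ] [ 0.335 -0.312]
bottleL [0.55  0.433] [0.551 0.435]
bottleR [ 0.549 -0.441] [ 0.553 -0.444]
redbottle [ 0.334 -0.449] [ 0.366 -0.446]
onion [0.374 0.201] [0.365 0.192]
wristcam pos [0.2836721  0.61556274 0.38394179] [[-0.324, -0.946, 0.002, 0.674], [0.913, -0.313, -0.261, 0.034], [0.247, -0.083, 0.965, -0.39], [0.0, 0.0, 0.0, 1.0]] 292.8719567996445 257.02859492308176 190.48154335714594 {'fx': 292.8719567996445, 'fy': 292.8719567996445, 'cx': 257.02859492308176, 'cy': 190.48154335714594}
```

>>> {"name": "jog_arm", "arguments": {"deltas": [[[1,2.9,-5.1,0,0.047],[1,2.9,-5.1,0,0.047],[1,2.9,-5.1,0,0.047],[1,2.9,-5.1,0,0.047],[1,2.9,-5.1,0,0.047],[1,2.9,-5.1,0,0.047],[1,2.9,-5.1,0,0.047],[1,0,0,0,0]]], "force": 20}}

```text
time_s: 1.1
tcp_pos: [0.4226, 0.2783, 0.2455]
eef_rot: [180.0, 0.0, -0.3]
contact_force: [-0.1, 0.5, -0.8]
gripper_width: 0.0875
gripper_force: 0.0
```

```bash
cat >> h.py <<'E'
def shot(tag):
    import json
    s=r.get_state();i=r.camera_info("wrist");a=r.capture("wrist");cv2.imwrite(f"pics/{tag}.png",a)
    json.dump({k:(np.array(v).tolist()) for k,v in i.items()},open(f"pics/{tag}.json","w"))
    print(tag,s["tcp_pos"].round(4),s["eef_rot"].round(2),s["joints"].round(1),s["time_s"]);return i,a
E
python3 -c "
from h import *
shot('w1')"
```

```text
w1 [0.4226 0.2783 0.2455] [ 1.7997e+02  2.0000e-02 -2.7000e-01] [ 55.6   4.5 -20.2  -0.  -65.3  34.1] 1.1
```

>>> {"name": "jog_arm", "arguments": {"deltas": [[[1,0,-5.5,0,0],[1,0,-5.5,0,0],[1,0,-5.5,0,0],[1,0,-5.5,0,0],[1,0,-5.5,0,0],[1,0,-0.5,0,0],[1,0,0,0,0],[1,0,0,0,0]]]}}

```text
time_s: 2.15
tcp_pos: [0.4219, 0.0028, 0.2455]
eef_rot: [-180.0, 0.0, 0.0]
contact_force: [0.9, 0.1, 0.3]
gripper_width: 0.0874
gripper_force: 0.0
```

```bash
python3 -c "
from h import *
shot('w2')"
```

```text
w2 [0.4219 0.0028 0.2455] [-1.8e+02  0.0e+00  4.0e-02] [ 27.4  -4.3 -29.1  -0.  -65.2  62.6] 2.15
```

>>> {"name": "jog_arm", "arguments": {"deltas": [[[1,0,-5.5,0,0],[1,0,-5.5,0,0],[1,0,-5.5,0,0],[1,0,-5.5,0,0],[1,0,-5.5,0,0],[1,0,-0.5,0,0],[1,0,0,0,0],[1,0,0,0,0]]]}}

```text
time_s: 3.2
tcp_pos: [0.422, -0.2771, 0.2456]
eef_rot: [-180.0, -0.0, 0.1]
contact_force: [0.3, 0.1, -0.6]
gripper_width: 0.0878
gripper_force: 0.0
```

```bash
python3 -c "
from h import *
shot('w3')
a=[cv2.imread(f'pics/w{k}.png') for k in(1,2,3)]
cv2.imwrite('pics/ws.png',cv2.resize(np.vstack([np.hstack(a[:2]),np.hstack([a[2],0*a[2]])]),(800,600)))"
```

```text
w3 [ 0.422  -0.2771  0.2456] [-1.7999e+02 -1.0000e-02  6.0000e-02] [-11.    4.4 -20.4  -0.  -65.3 101. ] 3.2
```

View pics/ws.png

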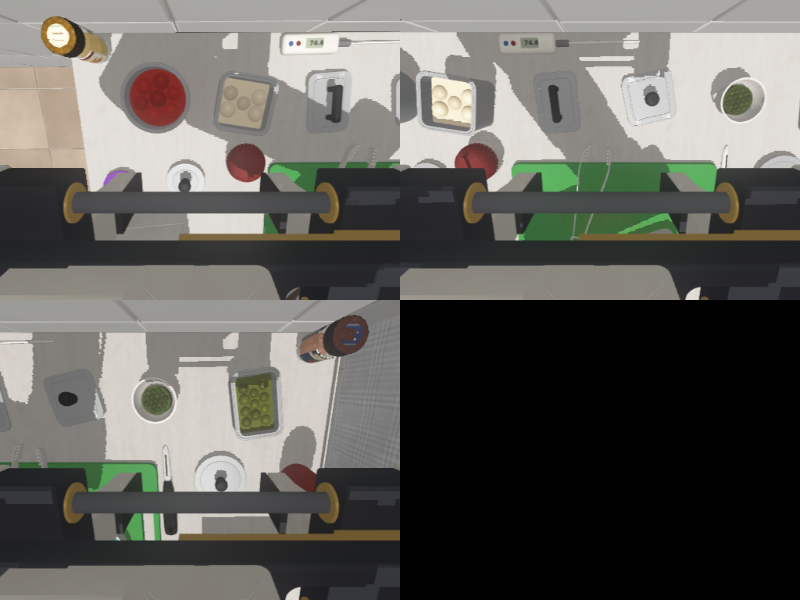

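```bash
cat >> h.py <<'E'
import json
def tile(tag,c,z,S=2.2,w=266,h=300):
    # metric rectification: up = +x world, left = +y world
    i=json.load(open(f'pics/{tag}.json'));a=cv2.imread(f'pics/{tag}.png')
    q=np.float32([[0,0],[w,0],[w,h],[0,h]])
    P=[proj(i,(c[0]+(h/2-v)/S,c[1]+(w/2-u)/S,z)) for u,v in q/1.0] if 0 else [proj(i,(c[0]+(h/2-v)/S/1000,c[1]+(w/2-u)/S/1000,z)) for u,v in q]
    t=cv2.warpPerspective(a,cv2.getPerspectiveTransform(np.float32(P),q),(w,h),flags=cv2.INTER_CUBIC)
    for k in range(-50,51,10):
        n=8 if k%50==0 or k==0 else 4
        cv2.line(t,(int(w/2+k*S),0),(int(w/2+k*S),n),(255,0,255),1);cv2.line(t,(0,int(h/2+k*S)),(n,int(h/2+k*S)),(255,0,255),1)
    cv2.drawMarker(t,(w//2,h//2),(255,0,255),0,8)
    return t
E
python3 - <<'E'
from h import *
L=[("w1",(.481,.337),.075),("w1",(.473,.212),.065),("w3",(.473,-.207),.040),("w3",(.470,-.359),.060),("w2",(.465,.070),.012),("w2",(.476,-.076),.012)]
T=[tile(*l) for l in L]
cv2.imwrite("pics/tiles.png",np.vstack([np.hstack(T[:3]),np.hstack(T[3:])]))
for tag in("w1","w3","w2"):
    i=json.load(open(f'pics/{tag}.json'));g=cv2.imread(f'pics/{tag}.png').max(2)[:215]
    n,l,st,c=cv2.connectedComponentsWithStats((g<75).astype('uint8'))
    for k in range(1,n):
        if 40<st[k,4]<900: print(tag,st[k],c[k].round(1),ray(i,c[k],.03).round(4)[:2])
E
```

```text
w1 [ 77  23  32  51 523] [98.  53.1] [0.5548 0.4543]
w1 [417 109  21  48 604] [429.3 133.5] [0.465  0.0724]
w3 [414  19  58  54 736] [429.8  47.4] [ 0.5596 -0.4687]
w3 [306 107  11   6  46] [311.  109.2] [ 0.4935 -0.3403]
w3 [ 75 118  24  18 355] [ 86.2 126.2] [ 0.4737 -0.0749]
w2 [190 109  17  48 503] [197.6 132.3] [0.4665 0.0733]
w2 [314 118  16  14  46] [318.7 122.3] [ 0.4783 -0.0702]
```

View pics/tiles.png

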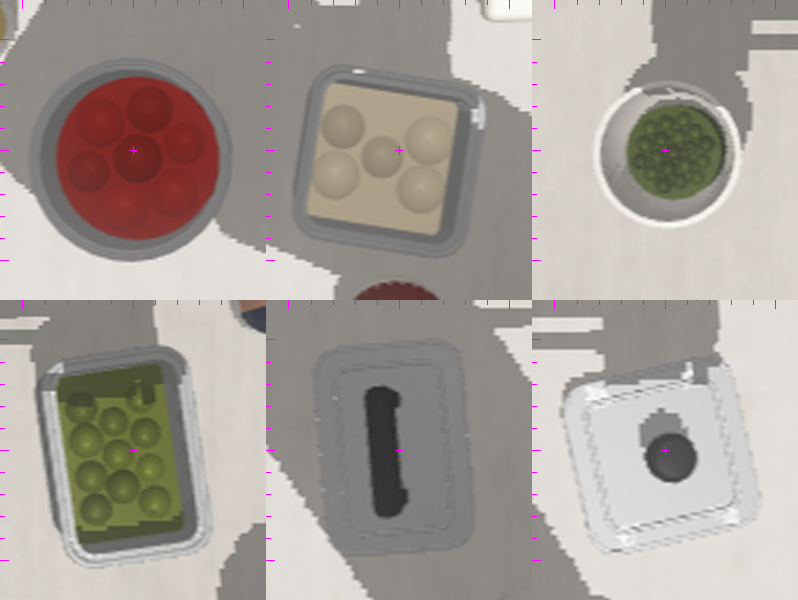

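The rectified tiles show the rims clearly: the tomato pot centre is near tile (130,160), the cup near (667,153), and the egg and olive pots and both angular lids have readable edges. Next I back off in x to see the large lid's knob.

>>> {"name": "jog_arm", "arguments": {"deltas": [[[1,-4,-1,0,0],[1,-4,-1,0,0],[1,0,0,0,0]]]}}

```text
time_s: 3.62
tcp_pos: [0.34, -0.2976, 0.2461]
eef_rot: [180.0, -0.1, -0.0]
contact_force: [1.2, 0.4, 0.2]
gripper_width: 0.0877
gripper_force: 0.0
```

Run:
```python
from h import *
shot('w4')
T=[tile("w4",(.334,-.310),.012),tile("w4",(.334,-.310),.039),tile("w4",(.36,-.45),.12,1.5),tile("w2",(.466,.072),.039),tile("w2",(.474,-.075),.039),tile("w4",(.55,-.44),.1)]
cv2.imwrite("pics/tiles2.png",np.vstack([np.hstack(T[:3]),np.hstack(T[3:])]))
```

```text
w4 [ 0.34   -0.2976  0.2461] [ 1.7999e+02 -7.0000e-02 -2.0000e-02] [-16.1  -1.1 -26.   -0.  -65.  106.1] 3.625
```

View pics/tiles2.png

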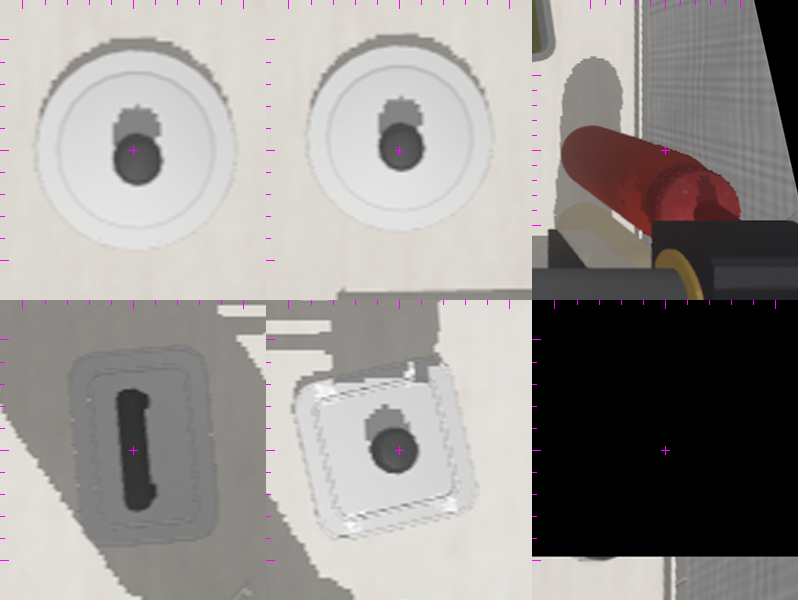

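Run:
```python
from h import *
t=r.camera_info("top");s=r.camera_info("scene")
for H in(0,.04,.08,.1,.12): print(H,ray(t,(357,239),H).round(3)[:2],ray(t,(411,238),H).round(3)[:2],.409-.139*(.385-H)/.346,"scene px",[round(v) for v in proj(s,ray(t,(357,239),H))])
a=cv2.imread("pics/scene0.png")[250:384,270:470];b=cv2.imread("pics/w4.png")[110:260,230:512]
cv2.imwrite("pics/box.png",np.vstack([cv2.resize(a,(600,402)),cv2.resize(b,(600,190))[:190]]))
```

```text
0 [ 0.203 -0.306] [ 0.203 -0.493] 0.25433236994219643 scene px [335, 332]
0.04 [ 0.206 -0.296] [ 0.206 -0.478] 0.27040173410404617 scene px [334, 321]
0.08 [ 0.208 -0.287] [ 0.208 -0.464] 0.2864710982658959 scene px [333, 309]
0.1 [ 0.21  -0.282] [ 0.21  -0.456] 0.29450578034682073 scene px [332, 303]
0.12 [ 0.211 -0.277] [ 0.211 -0.449] 0.3025404624277456 scene px [331, 297]
```

View pics/box.png

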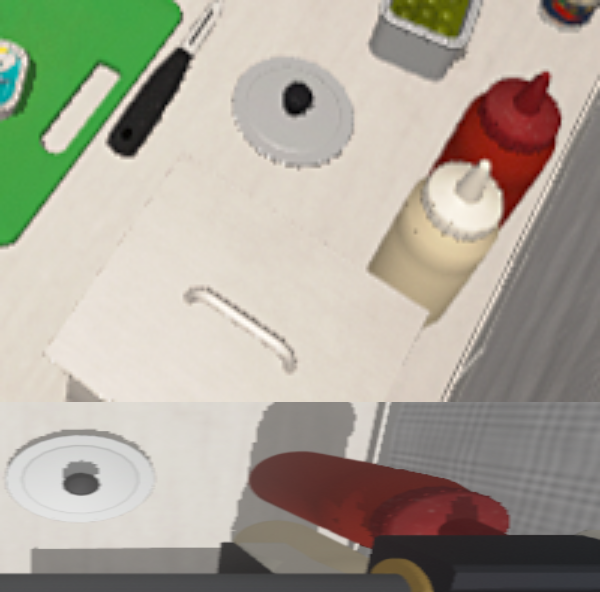

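The drawer box is about 0.10 m tall and ends at x≈0.21. The red bottle's base edge is near y≈-0.415, so I grip the large lid at yaw 55° to clear both.

>>> {"name": "jog_arm", "arguments": {"deltas": [[[0.6,-0.2,-0.3,0,0.16],[0.6,-0.2,-0.3,0,0.16],[0.4,-0.1,-0.3,0,0.16],[0.4,0,-0.4,0,0.16],[0.3,0,0,-2,0.16],[0.3,0,0,-5,0.16],[0.3,0,0,-5,0],[0.3,0,0,0,0]]]}}

```text
time_s: 4.68
tcp_pos: [0.3353, -0.3099, 0.1231]
eef_rot: [-179.6, 0.1, 55.0]
contact_force: [0.3, -0.3, 0.4]
gripper_width: 0.0568
gripper_force: 0.0
```

>>> {"name": "jog_arm", "arguments": {"deltas": [[[0.3,0,-0.1,-4,0],[0.3,0,0,-3,0],[0.3,0,0,-1,0],[0.3,0,0,0,0]]]}}

```text
time_s: 5.18
tcp_pos: [0.3377, -0.3126, 0.0466]
eef_rot: [180.0, 0.0, 55.0]
contact_force: [-0.6, 0.8, -0.0]
gripper_width: 0.0568
gripper_force: 0.0
```

>>> {"name": "jog_arm", "arguments": {"deltas": [[[0.3,0,0,0,0]]]}}

```text
time_s: 5.3
tcp_pos: [0.3379, -0.3128, 0.0471]
eef_rot: [179.9, -0.0, 55.0]
contact_force: [0.0, -0.5, 0.4]
gripper_width: 0.0568
gripper_force: 0.0
```

>>> {"name": "jog_arm", "arguments": {"deltas": [[[0.3,-0.3,0.2,-0.6,0],[0.3,0,0,-0.6,0],[0.3,0,0,0,0],[-1,0,0,0,0],[-1,0,0,0,0],[-1,0,0,0,0],[-1,0,0,0,0]]], "force": 20}}

```text
time_s: 6.18
tcp_pos: [0.3337, -0.3104, 0.0336]
eef_rot: [180.0, -0.0, 55.0]
contact_force: [-0.8, -0.3, -0.8]
gripper_width: 0.022
gripper_force: 0.1
```

>>> {"name": "jog_arm", "arguments": {"deltas": [[[-1,0,0,0,0],[-1,0,0,0,0],[-1,0,0,1,0],[-1,0,0,3,0],[-1,0,0,5,0],[-1,0,0,6,0],[-1,0,0,4,-0.1],[-1,0,0,0,-0.1]]]}}

```text
time_s: 7.18
tcp_pos: [0.3349, -0.3111, 0.2278]
eef_rot: [179.6, -0.2, 43.3]
contact_force: [0.3, 0.4, -2.2]
gripper_width: 0.0205
gripper_force: 20.0
```

>>> {"name": "jog_arm", "arguments": {"deltas": [[[-1,4.5,3,0,-0.1],[-1,4.5,3.5,0,-0.1],[-1,2,5.4,0,-0.1],[-1,1,5.4,0,-0.1],[-1,0,5.4,0,-0.1],[-1,0,5.4,0,-0.1],[-1,0,5.4,0,-0.1],[-1,0,5.4,0,-0.055]]]}}

```text
time_s: 8.18
tcp_pos: [0.4529, 0.0802, 0.2243]
eef_rot: [-180.0, -0.0, 0.1]
contact_force: [0.9, -0.9, -1.5]
gripper_width: 0.0204
gripper_force: 20.0
```

>>> {"name": "jog_arm", "arguments": {"deltas": [[[-1,0.4,5.2,0,0],[-1,0.4,5.2,0,0],[-1,0.4,5.2,0,0],[-1,0.4,5.2,0,0],[-1,0.4,4,0,0],[-1,0.1,1,0,0],[-1,0,0,0,0]]]}}

```text
time_s: 9.05
tcp_pos: [0.4742, 0.3365, 0.2234]
eef_rot: [180.0, 0.0, 0.3]
contact_force: [-0.0, -0.3, -1.7]
gripper_width: 0.0206
gripper_force: 20.0
```

>>> {"name": "jog_arm", "arguments": {"deltas": [[[-1,0.2,0.2,-4,0],[-1,0,0,-4,0],[-1,0,0,-2,0],[-1,0,0,0,0],[-1,0,0,0,0]]]}}

```text
time_s: 9.68
tcp_pos: [0.4772, 0.3384, 0.125]
eef_rot: [-179.9, -0.1, 0.2]
contact_force: [-0.6, 0.3, -1.1]
gripper_width: 0.0203
gripper_force: 20.0
```

Run:
```python
from h import *
shot('p1');a=r.capture("scene");cv2.imwrite("pics/p1s.png",a)
b=cv2.imread("pics/p1.png")
cv2.imwrite("pics/p1c.png",np.hstack([cv2.resize(a[95:185,150:250],(400,360)),cv2.resize(b,(400,300)).copy() if 0 else cv2.copyMakeBorder(cv2.resize(b,(400,300)),0,60,0,0,0)]))
```

```text
p1 [0.4772 0.3384 0.125 ] [-1.7994e+02 -7.0000e-02  2.2000e-01] [ 54.5  18.2 -20.    0.  -51.7  35.7] 9.675
```

View pics/p1c.png

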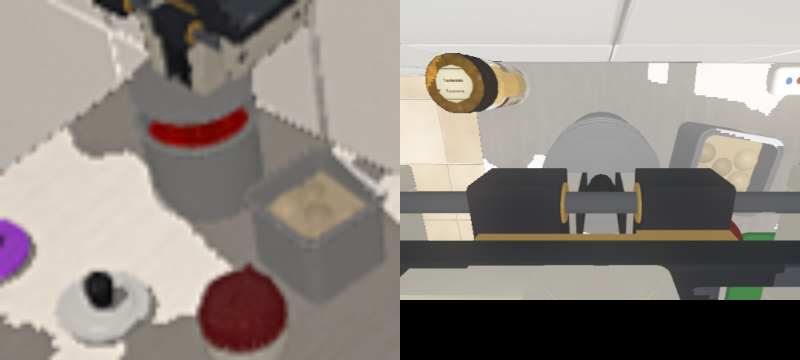

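The wrist view shows the lid concentric over the tomato pot, with its front arc lying on the pot's rim arc (around 600,115), and the bottle is clear to the left. Lowering.

>>> {"name": "jog_arm", "arguments": {"deltas": [[[-1,0,0,-1,0],[-1,0,0,-0.7,0],[-1,0,0,-0.5,0],[-1,0,0,-0.2,0],[-1,0,0,0,0]]]}}

```text
time_s: 10.4
tcp_pos: [0.4765, 0.3385, 0.0997]
eef_rot: [180.0, 0.0, 0.3]
contact_force: [-2.3, -1.8, 1.8]
gripper_width: 0.0204
gripper_force: 20.0
```

>>> {"name": "jog_arm", "arguments": {"deltas": [[[-1,0,0,-0.05,0],[-0.3,0,0,0,0],[-0.3,0,0,0,0],[-0.3,0,0,0,0],[-0.3,0,0,2,0],[-0.3,0,0,4,0],[-0.3,0,0,5,0],[-0.3,0,0,2,0]]]}}

```text
time_s: 11.4
tcp_pos: [0.4776, 0.3395, 0.2324]
eef_rot: [-179.8, -0.2, 0.3]
contact_force: [-0.3, 0.1, 0.1]
gripper_width: 0.0308
gripper_force: 0.0
```

>>> {"name": "jog_arm", "arguments": {"deltas": [[[-0.3,-4,-1,0,0],[-0.3,-4.5,-1.5,0,0],[-0.3,-4,-1.5,0,0],[-0.3,0,0,0,0],[-0.3,0,0,0,0]]]}}

```text
time_s: 12.02
tcp_pos: [0.3519, 0.2991, 0.2295]
eef_rot: [-179.9, -0.0, 0.3]
contact_force: [0.2, -0.1, -0.6]
gripper_width: 0.0307
gripper_force: 0.0
```

Run:
```python
from h import *
shot('w5')
T=[tile("w5",(.332,.301),.010),tile("w5",(.332,.301),.037),tile("w5",(.4765,.3384),.078)]
cv2.imwrite("pics/tiles3.png",np.hstack(T))
```

```text
w5 [0.3519 0.2991 0.2295] [-1.7994e+02 -4.0000e-02  2.8000e-01] [ 64.9   0.7 -26.5   0.  -62.7  25.4] 12.025
```

View pics/tiles3.png

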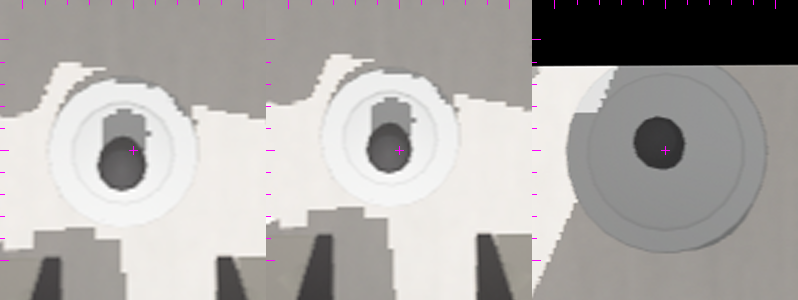

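Run:
```python
from h import *
t=r.camera_info("top");s=r.camera_info("scene")
def tri(a,b):
    A=[];
    p0,p1=ray(t,a,0),ray(t,a,.2);q0,q1=ray(s,b,0),ray(s,b,.2)
    d,e=p1-p0,q1-q0;k=np.linalg.lstsq(np.c_[d,-e],q0-p0,rcond=None)[0];print((p0+k[0]*d).round(3),(q0+k[1]*e).round(3))
tri((209,192),(212,162))   # onion top
a=cv2.imread("pics/scene0.png")
for n,uv in(("boxcorner",(177,233)),("boxL",(135,237))):
    for H in(.06,.09,.12): print(n,H,ray(t,uv,H).round(3)[:2],np.round(proj(s,ray(t,uv,H))))
```

```text
[0.372 0.197 0.08 ] [0.376 0.193 0.08 ]
boxcorner 0.06 [0.238 0.308] [147. 179.]
boxcorner 0.09 [0.24  0.302] [146. 172.]
boxcorner 0.12 [0.241 0.296] [145. 164.]
boxL 0.06 [0.228 0.448] [110. 159.]
boxL 0.09 [0.229 0.439] [109. 152.]
boxL 0.12 [0.231 0.43 ] [108. 145.]
```

>>> {"name": "jog_arm", "arguments": {"deltas": [[[0,-1,0.3,0,-0.15],[0,-1,0.3,0,-0.15],[0,0,0,-4,-0.14],[0,0,0,-5,0],[0,0,0,-5,0],[0,0,0,-2.5,0],[0,0,0,0,0],[0,0,0,0,0]]]}}

```text
time_s: 13.08
tcp_pos: [0.3324, 0.3053, 0.0647]
eef_rot: [-180.0, -0.0, -25.0]
contact_force: [-0.3, 0.2, -0.2]
gripper_width: 0.0439
gripper_force: 0.0
```

>>> {"name": "jog_arm", "arguments": {"deltas": [[[0,0,0,-2,0],[0,0,0,-1.15,0],[0,0,0,0,0],[-1,0,0,0,0],[-1,0,0,0,0],[-1,0,0,0,0],[-1,0,0,0,0],[-1,0,0,0,0]]]}}

```text
time_s: 14.08
tcp_pos: [0.3318, 0.3049, 0.033]
eef_rot: [-180.0, -0.0, -25.0]
contact_force: [-1.3, 0.0, 6.4]
gripper_width: 0.0201
gripper_force: 20.0
```

>>> {"name": "jog_arm", "arguments": {"deltas": [[[-1,0,0,1,0],[-1,0,0,3,0],[-1,0,0,5,0],[-1,0,0,6,0],[-1,3,-1,4,0.11],[-1,4,-4,0,0.11],[-1,3,-4.5,0,0.11],[-1,1,-5.4,0,0.11]]]}}

```text
time_s: 15.08
tcp_pos: [0.4425, 0.1542, 0.2229]
eef_rot: [180.0, 0.0, 0.4]
contact_force: [0.2, -0.6, -0.2]
gripper_width: 0.0203
gripper_force: 20.0
```

>>> {"name": "jog_arm", "arguments": {"deltas": [[[-1,0.5,-5.4,0,0],[-1,0.5,-5.4,0,0],[-1,0.5,-5.4,0,0],[-1,0.5,-5.4,0,0],[-1,0.4,-5.4,0,0],[-1,0.2,-5.4,0,0],[-1,0.2,-4,0,0],[-1,0,0,0,0]]]}}

```text
time_s: 16.08
tcp_pos: [0.4689, -0.2106, 0.2225]
eef_rot: [180.0, 0.1, 0.0]
contact_force: [0.1, -1.1, -0.4]
gripper_width: 0.0202
gripper_force: 20.0
```

>>> {"name": "jog_arm", "arguments": {"deltas": [[[-1,0.2,0.2,-4,0],[-1,0,0,-4,0],[-1,0,0,-4,0],[-1,0,0,-1.5,0],[-1,0,0,0,0],[-1,0,0,0,0]]]}}

```text
time_s: 16.82
tcp_pos: [0.4727, -0.2064, 0.0891]
eef_rot: [180.0, -0.1, 0.3]
contact_force: [0.2, -0.4, -0.8]
gripper_width: 0.0205
gripper_force: 20.0
```

Run:
```python
from h import *
shot('p2');a=r.capture("scene")
b=cv2.imread("pics/p2.png")
cv2.imwrite("pics/p2c.png",np.hstack([cv2.resize(a[175:265,310:410],(400,360)),cv2.copyMakeBorder(cv2.resize(b,(400,300)),0,60,0,0,0)]))
```

```text
p2 [ 0.4727 -0.2064  0.0891] [ 1.7998e+02 -1.2000e-01  2.8000e-01] [ -1.7  14.9 -30.9   0.  -44.1  92. ] 16.825
```

View pics/p2c.png

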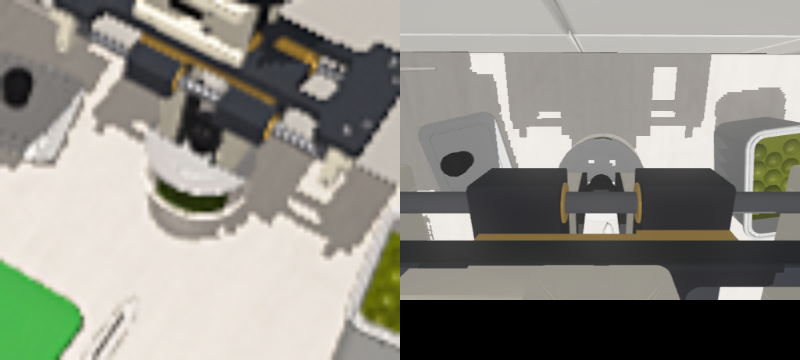

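The lid is held level and concentric over the caper cup (rim arc at about 600,138 in the wrist half). Lowering.

>>> {"name": "jog_arm", "arguments": {"deltas": [[[-1,-0.1,-0.2,-1,0],[-1,0,0,-0.6,0],[-1,0,0,-0.4,0],[-1,0,0,-0.2,0],[-1,0,0,0,0]]]}}

```text
time_s: 17.55
tcp_pos: [0.4703, -0.2084, 0.0658]
eef_rot: [180.0, 0.0, 0.3]
contact_force: [-1.7, 1.2, 5.7]
gripper_width: 0.0208
gripper_force: 20.0
```

>>> {"name": "jog_arm", "arguments": {"deltas": [[[-0.3,0,0,0,0],[-0.3,0,0,0,0],[-0.3,0,0,0,0],[-0.3,0,0,2,0],[-0.3,0,0,5,0],[-0.3,0,0,5,0],[-0.3,-2,5,1,0],[-0.3,-3,5,1,0]]]}}

```text
time_s: 18.55
tcp_pos: [0.4206, -0.1077, 0.2061]
eef_rot: [-180.0, -0.1, 0.1]
contact_force: [1.3, 1.2, 0.1]
gripper_width: 0.0305
gripper_force: 0.0
```

>>> {"name": "jog_arm", "arguments": {"deltas": [[[-0.3,0,4,0,0],[-0.3,0,0,0,0],[-0.3,0,0,0,0]]]}}

```text
time_s: 18.92
tcp_pos: [0.4207, -0.0684, 0.2056]
eef_rot: [180.0, -0.0, 0.3]
contact_force: [0.9, -0.1, 0.2]
gripper_width: 0.0307
gripper_force: 0.0
```

Run:
```python
from h import *
shot('w6')
L=[("w6",(.474,-.073),.012),("w2",(.468,.216),.065),("w6",(.4705,-.208),.043),("w4",(.467,-.356),.060),("w6",(.466,.0715),.012),("w6",(.474,-.0727),.039)]
T=[tile(*l) for l in L]
cv2.imwrite("pics/tiles4.png",np.vstack([np.hstack(T[:3]),np.hstack(T[3:])]))
```

```text
w6 [ 0.4207 -0.0684  0.2056] [ 1.8e+02 -1.0e-02  3.0e-01] [ 17.5  -1.8 -32.3   0.  -59.5  72.8] 18.925
```

View pics/tiles4.png

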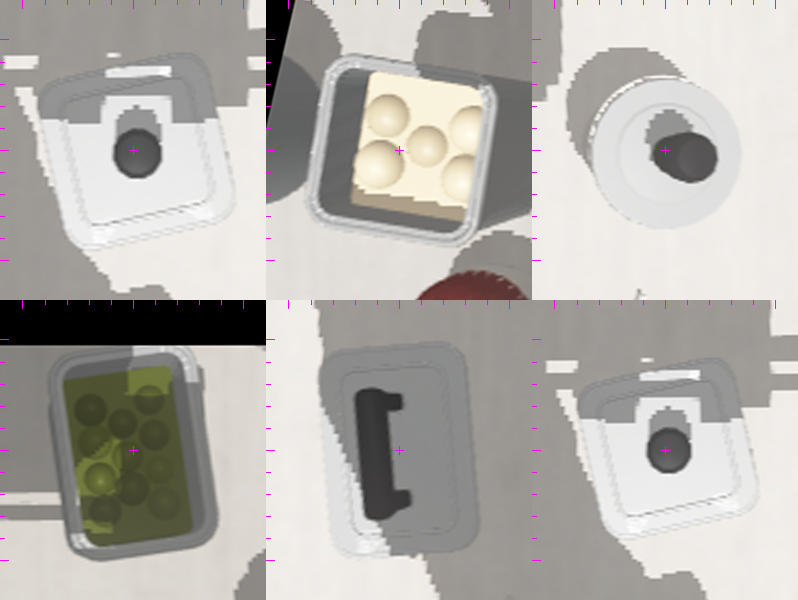

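The tiles give the square lid at 13° and the egg pot at -8.3°. The cup lid is seated concentrically at (666,152). Next is the square lid.

>>> {"name": "jog_arm", "arguments": {"deltas": [[[0,2.6,-0.3,0,0],[0,2.7,-0.3,0,0],[0,0,0,-4,0],[0,0,0,-5,0],[0,0,0,-4,0],[0,0,0,-1.5,0],[0,0,0,0,0],[0,0,0,0,0]]]}}

```text
time_s: 19.98
tcp_pos: [0.4742, -0.075, 0.061]
eef_rot: [180.0, -0.0, 0.2]
contact_force: [-1.6, 0.9, -0.1]
gripper_width: 0.0438
gripper_force: 0.0
```

>>> {"name": "jog_arm", "arguments": {"deltas": [[[0,0,0.05,-1.5,0],[0,0,0,-1.15,0],[0,0,0,0,0],[-1,0,0,0,0],[-1,0,0,0,0],[-1,0,0,0,0],[-1,0,0,0,0],[-1,0,0,0,0]]]}}

```text
time_s: 20.98
tcp_pos: [0.4739, -0.0738, 0.0344]
eef_rot: [-180.0, -0.0, 0.2]
contact_force: [-1.4, 0.6, 5.4]
gripper_width: 0.0206
gripper_force: 20.0
```

>>> {"name": "jog_arm", "arguments": {"deltas": [[[-1,0,0,1,0],[-1,0,0,3,0],[-1,0,0,5,0],[-1,0,0,6,0],[-1,0,4,2,-0.075],[-1,-0.2,5.2,0,-0.1],[-1,-0.2,5.2,0,-0.1],[-1,-0.2,5.2,0,-0.1]]]}}

```text
time_s: 21.98
tcp_pos: [0.467, 0.1235, 0.2048]
eef_rot: [-180.0, -0.0, -21.4]
contact_force: [1.4, -0.9, -0.1]
gripper_width: 0.0203
gripper_force: 20.0
```

>>> {"name": "jog_arm", "arguments": {"deltas": [[[-1,0,5.2,0,0],[-1,0,3,0,0],[-1,0,1,0,0],[-1,0,0,-3,0],[-1,0,0,0,0],[-1,0,0,0,0]]]}}

```text
time_s: 22.72
tcp_pos: [0.468, 0.2136, 0.1749]
eef_rot: [-180.0, -0.0, -21.3]
contact_force: [0.1, 1.2, 0.2]
gripper_width: 0.0205
gripper_force: 20.0
```

>>> {"name": "jog_arm", "arguments": {"deltas": [[[-1,0,0.15,-3,0],[-1,0,0,-2.5,0],[-1,0,0,-0.5,0],[-1,0,0,0,0],[-1,0,0,0,0]]]}}

```text
time_s: 23.35
tcp_pos: [0.4683, 0.2161, 0.1154]
eef_rot: [-179.9, -0.1, -21.2]
contact_force: [0.1, -0.4, -0.7]
gripper_width: 0.0202
gripper_force: 20.0
```

Run:
```python
from h import *
shot('p3');a=r.capture("scene")
b=cv2.imread("pics/p3.png")
cv2.imwrite("pics/p3c.png",np.hstack([cv2.resize(a[105:195,180:280],(400,360)),cv2.resize(b[60:240,130:330],(400,360))]))
```

```text
p3 [0.4683 0.2161 0.1154] [-1.799e+02 -6.000e-02 -2.124e+01] [ 46.6  12.9 -29.2   0.  -47.8  22.1] 23.35
```

View pics/p3c.png

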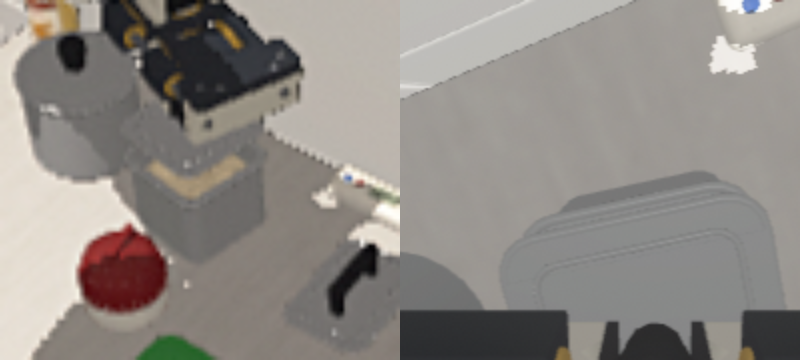

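The lid's far edge runs parallel to the pot's rim just behind it, around (640,190), and it is centred over the egg pot. Lowering.

>>> {"name": "jog_arm", "arguments": {"deltas": [[[-1,0,-0.1,-1,0],[-1,0,0,-0.8,0],[-1,0,0,-0.5,0],[-1,0,0,-0.2,0],[-1,0,0,0,0]]]}}

```text
time_s: 24.08
tcp_pos: [0.4674, 0.2143, 0.0901]
eef_rot: [179.9, -0.0, -21.2]
contact_force: [-6.3, -2.5, 16.5]
gripper_width: 0.0206
gripper_force: 20.0
```

>>> {"name": "jog_arm", "arguments": {"deltas": [[[-0.3,0,0,0,0],[-0.3,0,0,0,0],[-0.3,0,0,0,0],[-0.3,0,0,2,0],[-0.3,0,0,5,0],[0,0,-5,2,0.15],[0,0,-5,0,0.15],[0,0,-4,0,0.138]]]}}

```text
time_s: 25.08
tcp_pos: [0.4674, 0.0732, 0.1793]
eef_rot: [-180.0, -0.0, 4.1]
contact_force: [-0.1, -0.9, -0.4]
gripper_width: 0.0436
gripper_force: 0.0
```

>>> {"name": "jog_arm", "arguments": {"deltas": [[[0,0,0,-4,0],[0,0,0,-4,0],[0,0,0,-3,0],[0,0,0,0,0],[0,0,0,0,0]]]}}

```text
time_s: 25.7
tcp_pos: [0.4683, 0.0749, 0.0699]
eef_rot: [-180.0, -0.0, 3.9]
contact_force: [0.4, -0.3, 0.7]
gripper_width: 0.0442
gripper_force: 0.0
```

Descend to z≈0.036 and centre on the handle at (0.466, 0.0715).

>>> {"name": "jog_arm", "arguments": {"deltas": [[[0,-0.2,-0.3,-2,0],[0,0,0,-1.4,0],[0,0,0,0,0],[-1,0,0,0,0],[-1,0,0,0,0],[-1,0,0,0,0],[-1,0,0,0,0],[-1,0,0,0,0]]]}}

```text
time_s: 26.7
tcp_pos: [0.4658, 0.0718, 0.0353]
eef_rot: [-180.0, -0.0, 3.9]
contact_force: [-0.1, 0.7, 1.3]
gripper_width: 0.0118
gripper_force: 20.0
```

>>> {"name": "jog_arm", "arguments": {"deltas": [[[-1,0,0,1,0],[-1,0,0,3,0],[-1,0,0,5,0],[-1,0,0,6,0],[-1,0,-4,0,0.036],[-1,0,-5.3,0,0.036],[-1,0,-5.3,0,0],[-1,0,-5.3,0,0]]]}}

```text
time_s: 27.7
tcp_pos: [0.4652, -0.129, 0.1859]
eef_rot: [-180.0, -0.0, 8.0]
contact_force: [0.6, 0.3, -0.8]
gripper_width: 0.0117
gripper_force: 20.0
```

>>> {"name": "jog_arm", "arguments": {"deltas": [[[-1,0,-5.3,0,0],[-1,0,-5.3,0,0],[-1,0,-5.3,0,0],[-1,0,-5,0,0],[-1,0,-2,0,0],[-1,0,0,0,0],[-1,0,0,0,0]]]}}

```text
time_s: 28.58
tcp_pos: [0.4654, -0.3556, 0.1852]
eef_rot: [-180.0, 0.0, 8.0]
contact_force: [0.6, 0.6, -1.2]
gripper_width: 0.0117
gripper_force: 20.0
```

>>> {"name": "jog_arm", "arguments": {"deltas": [[[-1,0.1,-0.05,-4,0],[-1,0,0,-2.5,0],[-1,0,0,-0.8,0],[-1,0,0,0,0],[-1,0,0,0,0]]]}}

```text
time_s: 29.2
tcp_pos: [0.4675, -0.3569, 0.1134]
eef_rot: [179.9, -0.1, 8.0]
contact_force: [-0.1, -0.6, -0.6]
gripper_width: 0.012
gripper_force: 20.0
```

>>> {"name": "jog_arm", "arguments": {"deltas": [[[-1,-0.1,0.05,-1.2,0],[-1,0,0,-0.8,0],[-1,0,0,-0.4,0],[-1,0,0,-0.25,0],[-1,0,0,0,0]]]}}

```text
time_s: 29.82
tcp_pos: [0.4654, -0.3564, 0.0861]
eef_rot: [180.0, 0.0, 8.0]
contact_force: [-2.1, 1.9, 5.5]
gripper_width: 0.0119
gripper_force: 20.0
```

Contact comes at the expected height, so it is seated. Release, back off and check all four.

>>> {"name": "jog_arm", "arguments": {"deltas": [[[-0.4,0,0,0,0],[-0.4,0,0,0,0],[-0.4,0,0,0,0],[-0.4,0,0,2,0],[-0.4,0,0,5,0],[-0.4,0,0,5,0],[-0.4,-3,4,2,0],[-0.4,-3,5,2,0]]]}}

```text
time_s: 30.82
tcp_pos: [0.405, -0.266, 0.246]
eef_rot: [180.0, -0.0, 7.9]
contact_force: [1.8, 0.3, 1.8]
gripper_width: 0.0263
gripper_force: 0.0
```

>>> {"name": "jog_arm", "arguments": {"deltas": [[[-0.4,0,5,0,0],[-0.4,0,5,0,0],[-0.4,0,5,0,0],[-0.4,0,5,0,0],[-0.4,0,5,0,0],[-0.4,0,0,0,0],[-0.4,0,0,0,0]]]}}

```text
time_s: 31.7
tcp_pos: [0.4055, -0.0163, 0.2456]
eef_rot: [180.0, -0.0, 8.0]
contact_force: [-0.3, -0.6, 0.6]
gripper_width: 0.0264
gripper_force: 0.0
```

Run:
```python
from h import *
a=r.capture("scene");s=r.camera_info("scene")
T=[]
for c in [(.4765,.3384,.06),(.4677,.2152,.06),(.4710,-.2080,.035),(.4665,-.3563,.055)]:
    u,v=np.int32(proj(s,c)); T.append(cv2.resize(a[v-24:v+24,u-32:u+32],(400,300),interpolation=cv2.INTER_CUBIC))
cv2.imwrite("pics/fin.png",np.vstack([np.hstack(T[:2]),np.hstack(T[2:])]))
print(r.get_state()["tcp_pos"])
```

```text
[ 0.40551802 -0.016823    0.24551711]
```

View pics/fin.png

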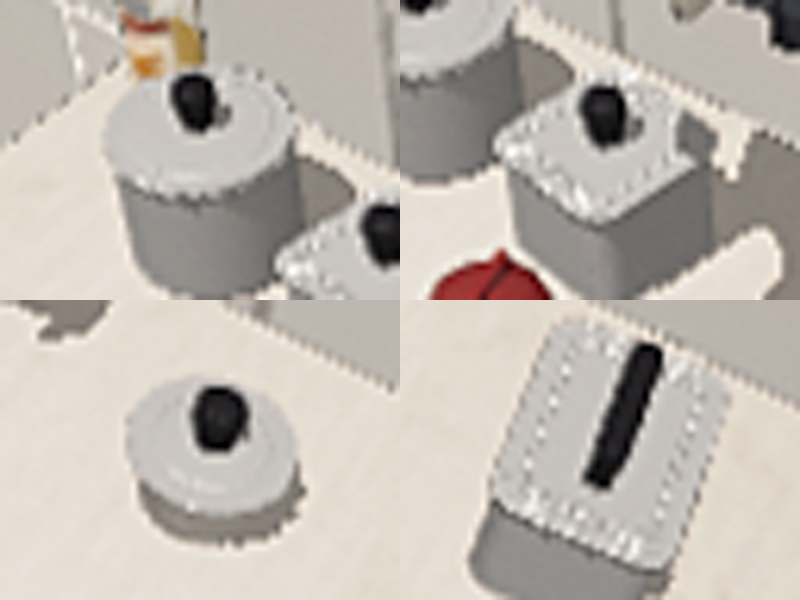

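All four lids lie flat and centred on their pots (tile knobs at 195,100, 603,112, 220,418 and 622,415), and the arm is clear. Handing in.

```bash
python3 -c "
from plant import r
print(r.close_job())"
```

```text
the job is handed in; nothing more can be done
None
```

All four lids are on their matching pots, sitting flat and centred in the last camera check; the arm is clear of everything, and I handed the job in at about 32 s, with no verdict returned.

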